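# Re-zero a drilling jig's indexed depth stop and click it to notch four

## Robot

A 7-joint arm with a two-finger parallel gripper is mounted at the origin on the work surface. World frame = base frame: x ahead of the robot, y to its left, z up, the work surface at z = 0. Lengths are in m, angles in rad, forces in N, time in s.
With the tool pointing down it reaches from about 0.425 to 0.925 m from the base axis. Payload 6.8 kg.
Tool frame: the origin (TCP) lies on the centre line of the jaws, within the pads' length; the fingertips stand 19 mm ahead of it and the grasp point (between the pads) is the TCP (r.tip_extent is the y of the fingertips in the tool frame, in m); y points along the fingers, z is the direction in which the jaws open and shut, and the axes are right-handed (so a half turn about y gives the same grasp; the last joint's range is limited). The gripper opens to 85 mm and grips with 20 to 120 N. Pads are 22 mm wide; open, the fingers measure 114 mm over their backs; the gripper's body (76 mm by 85 mm) begins 54 mm behind the grasp point. The pads swing forward as they close: fully open they stand 13 mm farther back than shut.
Start: joints at [-1.261, 0.477, 0.022, 1.555, -0.011, 1.109, -0.083], TCP at [0.274, 0.617, 0.25] pointing down, gripper open.
Joint ranges: [-2.96, 2.96], [-0.34, 2.1], [-1.41, 1.46], [0.24, 2.44], [-1.37, 4.51], [0.17, 1.92], [-2.96, 2.96]. Speed limits (rad/s): [2.39, 2.39, 3.14, 3.14, 3.14, 3.14, 3.14].

## Interface

Orientations are given as a rotation vector (axis times angle).
In Python, from bench import r gives the robot as it stands. The module is installed in compiled form; this text tells all that it offers.
- The arm moves only by the tool jog_arm, never from a script. Its argument "motion" is a list of rows, each a list of 3 entries, a list of its own where there are three numbers: the opening, from 0 (shut) to 1 (fully open), then the shift along the tool's x, y, z in m, then the turn, a rotation vector about the tool's x, y, z in degrees. A call has 1 to 10 rows; each row shifts and turns the commanded pose from where the row before left it, along the tool's axes as they then stand; what a row does not reach is not made up. A row lasts 1/12 s, in which the tool goes at most 41.7 mm and 7.16 degrees, less where a joint would pass 70% of its speed; a pose out of reach is approached as far as the arm can. A call with a gripper value outside its range is refused whole. The fingers move at their own pace and stop on an object; "force" is the grip in N (left out, the last holds). Time passes only in rows, so rows that do not move let the fingers close. It gives the time, the measured TCP pose, the force and the opening at its end, in the units of the state.
- r.get_obs(): the state, without advancing time (a new reading comes with each control period).
- r.grab_frame(name): name is "scene" or "top"; returns a dict with "image" (400x640x3 uint8, red, green, blue), "range_z" (400x640 float32, m along the optical axis (not along the pixel's ray), 0 where there is no reading), "fx", "fy", "cx", "cy" (pixels), "k1" (the pictures are not rectified: a ray, as slopes to the right and down, at radius r is drawn at 1 + k1 r^2 times it, then the intrinsics apply), "xyz" and "orientation" of the camera in the world. Camera axes: x right, y down, z forward; pixel columns grow to the right and rows downward; lengths in m; the calibration is good to about 2 mm. A picture is of the moment at which its call begins.
- r.hand_in(): hands the job in, once; it reports no verdict.
The state is a dict: "clock": time; "joints": joint angles; "qvel": joint speeds; "tau": joint torques, N m; "tcp_pos": TCP position; "orientation": TCP orientation; "contact_force": force on the tool from outside, world axes, zero at the start; "moment": the same for the moment, N m; "grip_width": finger opening in m.
Only numpy, scipy, OpenCV 4.12 (cv2) and the standard library are available. Lean on these libraries where they do the work, as an engineer would, in place of code of your own. Each camera call takes 0.05 s, during which the arm holds its last target.

## Task

Re-zero the drilling jig's depth stop and set it to the fourth notch: push the thumb lever right back to the robot's left, press it firmly against the zero stop there for a moment, then click it forward four notches from there, one at a time, letting it settle in each. Then throw the lock toggle fully over, away from the robot. Push the lever gently with shut fingers, never pinching or forcing it (it bears 22 N, a click takes about 6 N), and leave the other things on the bench where they are.

Things in the scene. Friction and masses are not known exactly. Their poses are not given: they have to be found in the camera images.
- jig: grey cast base of a bench drilling jig, fixed, 235 mm (x) by 210 mm (y) by 45 mm high. Origin at the centre of its underside; x points away from the robot, y to the left (yaw within 0.3 rad). Eight white notch lines fan out on top along the front edge, the lever over them. At the back a 30 mm high stop anvil (top 75 mm above the bench).
- pivot (a point): the lever's vertical pivot axis at the height of the base's top (45 mm above the bench), above the origin of the base. A round hub of radius 22 mm turns here, top 26 mm above the point.
- index (a joint): angle of the thumb lever (rad): 0 in the zero notch, growing anticlockwise seen from above (the post goes from the jig's left, +y, along the front to its right). Eight notches, 0, 0.2 ... 1.4. At value q the arm points from the pivot along the jig's -x axis turned by q - 0.7 rad about the vertical. Ends: zero stop at -0.02, end block at 1.42.
- zero_stop (a point): top of the steel zero-stop pin, 12 mm thick, 14 mm high, beside the hub at the left end of the sweep. Pushed 1.7 mm past the zero notch (6 N) the lever meets it at -0.02 rad; which is hard. Pressed firmly means over 9 N for 0.3 s. Let go, the lever springs back to 0.
- thumb: the lever's flat arm with its upright steel thumb post, the part to push; turns with joint index. Origin on the pivot axis at the base's top, its -x axis points along the arm towards the post. Arm 16 mm wide, its top 12 mm above the base's top (57 mm above the bench), reaching from the hub to the post. A push of more than 22 N on it, or a pinch, damages it.
- thumb_post (a point): point on the axis of the thumb post, 85 mm from the pivot axis, 70 mm above the bench. Round upright, 16 mm thick, free from 57 to 91 mm above the bench. A detent holds it in each notch: leaving takes 6 N at the post, then resistance falls, and past half way (0.1 rad) it snaps into the next notch by itself. A steady push over 6 N runs on through several notches; less than 0.4 s in a notch is not settled.
- lock (a joint): angle of the lock toggle (rad): near 0 it leans towards the robot (the jig's -x; open), 1.0 is its end, leaning away from the robot (+x; locked). Stays where it is left; about 1 to 2 N at the ball moves it. It turns about the jig's y axis.
- lock_tip (a point): centre of the black ball (26 mm) on the lock toggle, at the jig's right rear. The toggle's pivot is 65 mm behind (+x) and 75 mm right (-y) of the jig's origin, 67 mm above the bench; the ball is 60 mm from it on a 10 mm rod, leaning 0.5 rad to -x at joint 0, 0.5 rad to +x at 1.0 (ball centre 120 mm above the bench at both ends, 127 mm midway).
- discs: bystander: black stack of grinding discs with a hole, 115 mm in diameter, 24 mm high, loose on the bench; origin under its centre
- carton: bystander: cardboard carton 100 x 130 x 60 mm high, loose on the bench; origin under its centre
- bottle: bystander: white bottle, 72 mm in diameter, 190 mm high, loose on the bench; origin under its centre

How it is judged:
On the way, in this order (a step that is already met when the one before it is completed fails the run):
1. the thumb lever is pressed against its zero stop with more than 9 N on the thumb post, held 0.3 s (value of joint index below 0.05 rad and contact force between the fingers and thumb above 9 N), for 0.3 s.
2. the lever rests in the first notch (joint within 0.05 rad of 0.2) for 0.4 s (value of joint index between 0.15 and 0.25 rad), for 0.4 s.
3. the lever rests in the second notch (joint within 0.05 rad of 0.4) for 0.4 s (value of joint index between 0.35 and 0.45 rad), for 0.4 s.
4. the lever rests in the third notch (joint within 0.05 rad of 0.6) for 0.4 s (value of joint index between 0.55 and 0.65 rad), for 0.4 s.
5. the lever rests in the fourth notch (joint within 0.05 rad of 0.8) for 0.4 s (value of joint index between 0.75 and 0.85 rad), for 0.4 s.
6. the lock toggle is thrown over (joint above 0.85 rad) with the lever still in the fourth notch (all of step 5 and value of joint lock above 0.85 rad), for 0.2 s.
At the end, for the whole second after the job is handed in: The thumb lever rests, released, in the fourth notch from the zero stop (joint index 0.80 within 0.05 rad) and the lock toggle is thrown over away from the robot (joint lock above 0.85 rad of its 1.0) (all of step 6 and velocity of joint index between -0.1 and 0.1 rad/s); the robot touches nothing.
It fails at once if the thumb lever is forced or pinched: more than 22 N on it (contact force between the fingers and thumb above 22 N).
It fails at once if the discs is shifted by more than 20 mm (distance of discs from where it was at the start of the episode above 0.02 m).
It fails at once if the carton is shifted by more than 20 mm (distance of carton from where it was at the start of the episode above 0.02 m).
It fails at once if the bottle is shifted by more than 20 mm (distance of bottle from where it was at the start of the episode above 0.02 m).
It also fails if it takes over 72 s, if anything falls off the work surface, if the arm or the gripper's body presses on something with over 40 N, if the wrist force passes 120 N, or if a joint passes its speed limit or range.

## Working session

There is one attempt and no reset: what is moved stays moved. The work goes in short steps, Python scripts to look and compute and a tool call to move; the robot and the scene stay as the last step left them, time stands still between calls to the robot, and variables do not carry over. Pictures are saved under pics/ and viewed, and the job is handed in when it is done.

Besides the shell and the picture viewer there is one more tool, called after "Call:" as name(argument=value, ...), one argument or row to a line, values as JSON. jog_arm: Moves the arm, as the interface text tells. Its arguments: {"type":"object","properties":{"motion":{"type":"array","items":{"type":"array"}},"force":{"type":"number"}},"required":["motion"]}

```bash
mkdir -p pics; cat > h.py <<'E'
import numpy as np, cv2
from scipy.spatial.transform import Rotation as R
from bench import r
def cam(f):
    return np.array(f["xyz"]),R.from_rotvec(f["orientation"]).as_matrix() if np.size(f["orientation"])==3 else R.from_quat(f["orientation"]).as_matrix()
def ray(f,u,v):
    x=(u-f["cx"])/f["fx"];y=(v-f["cy"])/f["fy"]
    rd=np.hypot(x,y);rr=rd
    for _ in range(30): rr=rd/(1+f["k1"]*rr*rr)
    s=rr/rd if rd>0 else 1
    return np.array([x*s,y*s,1.])
def onplane(f,u,v,z):
    p,M=cam(f);d=M@ray(f,u,v);return p+d*(z-p[2])/d[2]
def depthpt(f,u,v):
    p,M=cam(f);return p+M@ray(f,u,v)*f["range_z"][int(v),int(u)]
def proj(f,P):
    p,M=cam(f);c=M.T@(np.array(P)-p);x,y=c[:2]/c[2];k=1+f["k1"]*(x*x+y*y)
    return f["fx"]*x*k+f["cx"],f["fy"]*y*k+f["cy"]
def grab(n,tag):
    f=r.grab_frame(n);cv2.imwrite(f"pics/{tag}.png",f["image"][:,:,::-1]);np.save(f"pics/{tag}.npy",f,allow_pickle=True);return f
def load(tag): return np.load(f"pics/{tag}.npy",allow_pickle=True).item()
E
python3 - <<'E'
from h import *
for n in("scene","top"):
    f=grab(n,n+"0");print(n,f["xyz"],f["orientation"],f["fx"],f["k1"])
o=r.get_obs();print(o, r.tip_extent)
print(R.from_rotvec(o["orientation"]).as_matrix())
E
```

```text
scene [1.6108126  0.12720628 0.83269283] [-1.57523348 -1.74538289  0.87137166] 475.68143962163737 0.027683619336393208
top [0.47235086 0.0515558  1.03733282] [-2.12802039  2.18738588 -0.14173435] 395.82875905322726 -0.07059292438057085
{'clock': 0.1, 'joints': array([-1.26113907,  0.47771987,  0.02233648,  1.5563146 , -0.01150215,
        1.1092847 , -0.08308919]), 'qvel': array([-0.00025518, -0.00168264,  0.00012829, -0.00392484,  0.00024078,
        0.00017791,  0.00031727]), 'tau': array([ 5.60705710e-03, -5.97762930e+01,  1.61413930e+00, -2.81958568e+01,
        1.27704887e-02,  4.90369755e-03,  1.80586648e-05]), 'tcp_pos': array([0.27366268, 0.61651115, 0.24943719]), 'orientation': array([-1.54743803,  0.32789264, -0.3275414 ]), 'contact_force': array([ 0.21046309, -0.13203759, -0.03929896]), 'moment': array([-0.03278304, -0.00802577, -0.00710141]), 'grip_width': 0.08506511387775618} 0.019
[[ 9.14015680e-01 -5.45620887e-04  4.05678492e-01]
 [-4.05678844e-01 -1.50248377e-03  9.14014452e-01]
 [ 1.10819973e-04 -9.99998722e-01 -1.59464057e-03]]
```

View pics/scene0.png

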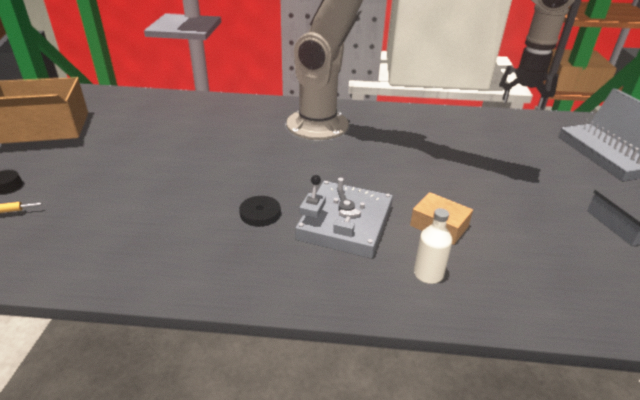

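View pics/top0.png

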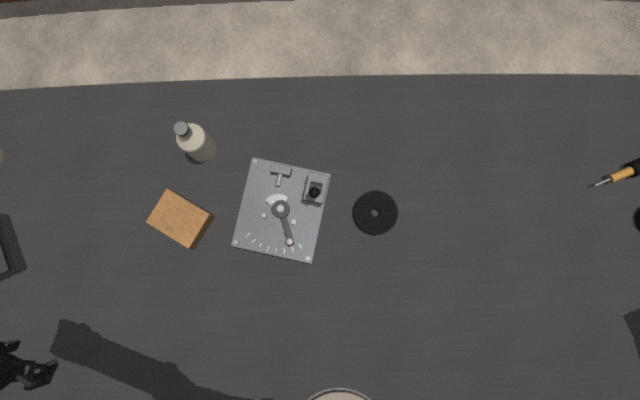

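The top view shows the jig at about (281,210), its lever post near (290,242), the black ball at (314,192), the discs at (375,213), the carton at (180,218) and the bottle at (195,142). I'll enlarge both views to measure.

```bash
python3 - <<'E'
from h import *
f=load("top0");c=f["image"][145:275,220:345,::-1];cv2.imwrite("pics/topz.png",cv2.resize(c,None,fx=4.5,fy=4.5,interpolation=cv2.INTER_CUBIC))
f2=load("scene0");c=f2["image"][165:260,285:405,::-1];cv2.imwrite("pics/scz.png",cv2.resize(c,None,fx=6,fy=6,interpolation=cv2.INTER_CUBIC))
# jig top via depth
H,W=f["range_z"].shape
P=np.array([[depthpt(f,u,v) for u in range(225,340)] for v in range(148,275)])
z=P[...,2];m=(abs(z-0.045)<0.006).astype(np.uint8)
m=cv2.morphologyEx(m,cv2.MORPH_OPEN,np.ones((3,3)))
pts=P[m>0];print(len(pts),np.median(pts[:,2]))
rc=cv2.minAreaRect((pts[:,:2]*1000).astype(np.float32));print(rc,cv2.boxPoints(rc))
print("bench z",depthpt(f,450,300))
for n,(u,v) in dict(disc=(375,213),carton=(175,210),bottle=(182,128)).items():
    print(n,depthpt(f,u,v))
for n,a,b in (("hub",281,210),("post",290,242),("ball",314,192)): print(n,depthpt(f,a,b))
E
```

```text
5941 0.044401159760455444
((575.6322021484375, 130.9803466796875), (210.57582092285156, 235.4478759765625), 76.23818969726562) [[4.3624121e+02 5.6719818e+01]
 [6.6493011e+02 7.1004486e-01]
 [7.1502319e+02 2.0524088e+02]
 [4.8633429e+02 2.6125064e+02]]
bench z [ 0.3299391  -0.29981066 -0.00208839]
disc [ 5.62298326e-01 -1.13425207e-01 -2.14700476e-05]
carton [0.57802295 0.39463814 0.06024403]
bottle [0.74734174 0.33706647 0.1900652 ]
hub [0.57002264 0.12838854 0.06972247]
post [0.49082832 0.10670819 0.08987632]
ball [0.59815066 0.04668543 0.16849382]
```

View pics/topz.png

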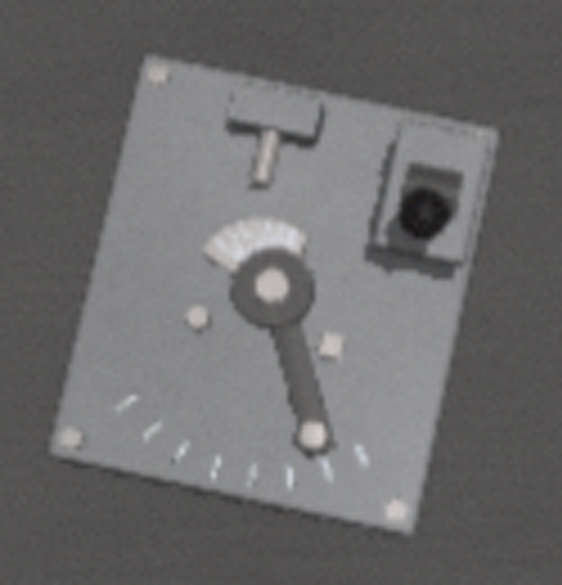

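View pics/scz.png

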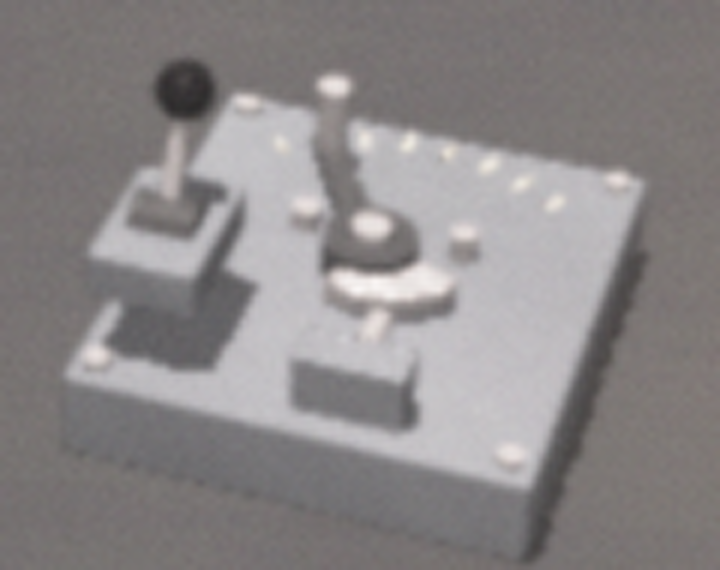

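```bash
cat >> h.py <<'E'
def tri(fa,ua,fb,ub):
    A=[];b=[]
    ps=[]
    for f,u in((fa,ua),(fb,ub)):
        p,M=cam(f);d=M@ray(f,*u);d/=np.linalg.norm(d);Q=np.eye(3)-np.outer(d,d);A.append(Q);b.append(Q@p);ps.append((p,d))
    X=np.linalg.solve(sum(A),sum(b));return X,[np.linalg.norm(Q@(X-p))*1000 for Q,(p,d) in zip(A,ps)]
def z2(c,x0,y0,s): return ((c[0]+.5)/s-.5+x0,(c[1]+.5)/s-.5+y0)
E
python3 - <<'E'
from h import *
a,b=load("top0"),load("scene0")
T=lambda x,y:z2((x,y),220,145,4.5)
S=lambda x,y:z2((x,y),285,165,6)
for n,t,s in(("post top",T(313,434),S(334,86)),("hub top",T(272,285),S(372,226)),("ball",T(425,213),S(185,90)),("zpin",T(198,317),S(464,235)),("endblk",T(331,346),S(305,208)),
  ("screwFL",T(71,437),S(619,180)),("screwFR",T(396,510),S(248,103)),("screwBL",T(158,74),S(510,455)),):
    print(n,tri(a,t,b,s))
yaw=-0.240;c=np.array([.5756,.131])
for z,n,t in((.091,"post",T(313,434)),(.071,"hub",T(272,285)),(.12,"ball",T(425,213))):
    p=onplane(a,*t,z)[:2];d=p-c;M=np.array([[np.cos(yaw),np.sin(yaw)],[-np.sin(yaw),np.cos(yaw)]]);print(n,p,M@d)
    if n=="post": l=M@d;print("q",np.arctan2(-l[1],-l[0])+.7,np.hypot(*l))
E
```

```text
post top (array([0.49320305, 0.10749461, 0.08924299]), [np.float64(1.1905764166473856), np.float64(1.1905764166473967)])
hub top (array([0.57520088, 0.1295844 , 0.0697911 ]), [np.float64(1.0311451816527306), np.float64(1.0311451816527608)])
ball (array([0.60051399, 0.04570742, 0.15340759]), [np.float64(0.7665899150523491), np.float64(0.7665899150523515)])
zpin (array([0.55988093, 0.17170943, 0.05711583]), [np.float64(1.1460526817221441), np.float64(1.1460526817222074)])
endblk (array([0.54220223, 0.09852595, 0.05312103]), [np.float64(1.3941846192795595), np.float64(1.3941846192795468)])
screwFL (array([0.49583516, 0.24438196, 0.04852949]), [np.float64(0.8620795496178885), np.float64(0.8620795496179369)])
screwFR (array([0.45121897, 0.06515276, 0.04790557]), [np.float64(1.2213171327601346), np.float64(1.2213171327601193)])
screwBL (array([0.69961422, 0.19378375, 0.04815649]), [np.float64(1.4146621140602529), np.float64(1.4146621140602473)])
post [0.49309731 0.10857948] [-0.07480857 -0.04138901]
q 1.2053469164631223 0.08549487117832126
hub [0.57502463 0.13051865] [-0.00044446 -0.00060432]
ball [0.60529994 0.04627994] [ 0.04898686 -0.07523206]
```

The two views and the depth both put the ball centre at about 153 mm, not the 120 mm in the text. I'll check the lock block's depth profile before planning around it.

```bash
python3 - <<'E'
from h import *
a,b=load("top0"),load("scene0")
yaw=-0.240;c=np.array([.5756,.131]);M=np.array([[np.cos(yaw),np.sin(yaw)],[-np.sin(yaw),np.cos(yaw)]])
for v in range(172,206,2):
    print(v,[int(1000*depthpt(a,u,v)[2]) for u in range(302,330,2)])
for nm,f in(("top",a),("scene",b)):
    im=f["image"].astype(int).max(2)
    box=(300,325,176,208) if nm=="top" else (305,326,170,192)
    m=np.zeros(im.shape,np.uint8);m[box[2]:box[3],box[0]:box[1]]=(im[box[2]:box[3],box[0]:box[1]]<45)
    n,l,st,ce=cv2.connectedComponentsWithStats(m);i=1+np.argmax(st[1:,4]);print(nm,st[i],ce[i])
    ys,xs=np.where(l==i);P=np.array([depthpt(f,x,y) for x,y in zip(xs,ys)]);print(P[:,2].max(),np.median(P,0))
    if nm=="top":ca=ce[i]
    else:cb=ce[i]
X,e=tri(a,ca,b,cb);print(X,e,M@(X[:2]-c))
print([ (u,v,np.round(depthpt(b,u,v),3)) for u,v in ((305,202),(310,205),(320,200),(316,215),(305,211))])
E
```

```text
172 [45, 44, 47, 44, 100, 97, 98, 43, 46, 44, 45, 43, 41, 1]
174 [46, 43, 46, 97, 99, 98, 100, 99, 100, 99, 99, 47, 48, 47]
176 [44, 44, 44, 98, 103, 101, 100, 97, 97, 99, 98, 101, 98, 99]
178 [45, 44, 44, 99, 103, 97, 99, 99, 99, 96, 95, 99, 100, 97]
180 [41, 39, 45, 99, 101, 98, 97, 100, 100, 100, 100, 98, 100, 42]
182 [44, 44, 43, 98, 101, 107, 102, 102, 99, 97, 98, 99, 100, 43]
184 [41, 42, 100, 101, 108, 110, 111, 109, 107, 106, 105, 99, 97, 41]
186 [44, 44, 99, 100, 110, 109, 106, 107, 110, 109, 107, 98, 100, 42]
188 [44, 42, 97, 101, 159, 160, 164, 163, 155, 110, 102, 100, 44, 43]
190 [45, 44, 99, 97, 162, 166, 165, 163, 159, 108, 102, 98, 45, -2]
192 [42, 98, 100, 97, 162, 164, 168, 165, 162, 101, 101, 98, 44, -3]
194 [46, 99, 99, 98, 159, 161, 161, 1037, 160, 99, 98, 100, 43, -1]
196 [45, 98, 102, 98, 149, 158, 161, 159, 97, 100, 97, 97, 41, 1]
198 [44, 101, 100, 100, 100, 97, 100, 96, 101, 100, 102, 43, 0, 1]
200 [42, 81, 87, 95, 97, 99, 97, 99, 100, 100, 98, 42, -1, 2]
202 [44, 45, 47, 42, 43, 41, 83, 92, 98, 99, 98, 43, 0, -3]
204 [45, 1037, 45, 43, 45, 44, 46, 47, 44, 43, 42, 43, -1, 0]
top [309 187  11  11  77] [313.62337662 192.18181818]
1.0373328158021695 [0.59876749 0.04864514 0.16240125]Traceback (most recent call last):
  File "<stdin>", line 10, in <module>
    return _wrapfunc(a, 'argmax', axis=axis, out=out, **kwds)
    return bound(*args, **kwds)
ValueError: attempt to get argmax of an empty sequence
```

Lock block top is about 99 mm, so the toggle sits about 34 mm higher than stated and the ball centre is about 154 mm. I trust the measurement. The lever is at q≈1.2. First I'll shut the fingers and transit high.

Call:
jog_arm(
  force=30,
  motion=[
    [0, [0.0215, 0, -0.0201], [0, 0, 0]],
    [0, [0.0215, 0, -0.0201], [0, 0, 0]],
    [0, [0.0215, 0, -0.0201], [0, 0, 0]],
    [0, [0.0215, 0, -0.0201], [0, 0, 0]],
    [0, [0.0215, 0, -0.0201], [0, 0, 0]],
    [0, [0.0215, 0, -0.0201], [0, 0, 0]],
    [0, [0.0215, 0, -0.0201], [0, 0, 0]],
    [0, [0.0215, 0, -0.0201], [0, 0, 0]],
    [0, [0.0215, 0, -0.0201], [0, 0, 0]],
    [0, [0.0215, 0, -0.0201], [0, 0, 0]],
  ],
)

```text
clock: 0.93
tcp_pos: [0.389, 0.3444, 0.25]
orientation: [-1.546, 0.328, -0.327]
contact_force: [0.2, 0.4, 0.6]
grip_width: 0.0
```

Call:
jog_arm(
  motion=[
    [0, [0.0215, 0, -0.0201], [0, 0, 0]],
    [0, [0.0215, 0, -0.0201], [0, 0, 0]],
    [0, [0.0215, 0, -0.0201], [0, 0, 0]],
    [0, [0.0215, 0, -0.0201], [0, 0, 0]],
    [0, [0.0215, 0, -0.0201], [0, 0, 0]],
    [0, [0.0215, 0, -0.0201], [0, 0, 0]],
    [0, [0.0215, 0, -0.0201], [0, 0, 0]],
    [0, [0.0215, 0, -0.0201], [0, 0, 0]],
    [0, [0.0215, 0, -0.0201], [0, 0, 0]],
    [0, [0.0215, 0, -0.0201], [0, 0, 0]],
  ],
)

```text
clock: 1.77
tcp_pos: [0.5039, 0.0736, 0.2501]
orientation: [-1.546, 0.328, -0.327]
contact_force: [0.2, 0.4, -0.0]
grip_width: 0.0001
```

Call:
jog_arm(
  motion=[
    [0, [0, 0, 0], [0, 6, 0]],
    [0, [0, 0, 0], [0, 6, 0]],
    [0, [0, 0, 0], [0, 6, 0]],
    [0, [0, 0, 0], [0, 6, 0]],
    [0, [0, 0, 0], [0, 6, 0]],
    [0, [0, 0, 0], [0, 6, 0]],
    [0, [0, 0, 0], [0, 6, 0]],
    [0, [0, 0, 0], [0, 6, 0]],
    [0, [0, 0, 0], [0, 3, 0]],
    [0, [0, 0, 0], [0, 0, 0]],
  ],
)

```text
clock: 2.6
tcp_pos: [0.5035, 0.0751, 0.25]
orientation: [-1.322, 1.015, -1.014]
contact_force: [0.4, -0.6, 1.2]
grip_width: -0.0002
```

```bash
cat >> h.py <<'E'
C=np.array([.5754,.1308]);YAW=-.24
def st(q=None,verbose=True):
    o=r.get_obs();M=R.from_rotvec(o["orientation"]).as_matrix();p=o["tcp_pos"]
    psi=np.arctan2(M[1,0],M[0,0])
    ph=np.arctan2(p[1]-C[1],p[0]-C[0]);rad=np.hypot(*(p[:2]-C))
    qf=(ph-np.pi-YAW+.7+np.pi)%(2*np.pi)-np.pi
    print("t",round(o["clock"],2),"tcp",np.round(p,4),"psi",round(psi,3),"q of tool axis",round(psi+2.511,3),"finger q",round(qf,3),"rad",round(rad,4),"F tool",np.round(M.T@o["contact_force"],1),"ydown",np.round(M[:,1],3))
    if q is not None:
        print(" delta local")
    return o,M
E
python3 - <<'E'
from h import *
st();grab("top","top1");grab("scene","scene1")
E
```

```text
t 2.6 tcp [0.5035 0.0751 0.25  ] psi -1.31 q of tool axis 1.201 finger q 1.599 rad 0.091 F tool [ 0.7 -1.2  0.3] ydown [-0.001 -0.    -1.   ]
```

View pics/scene1.png

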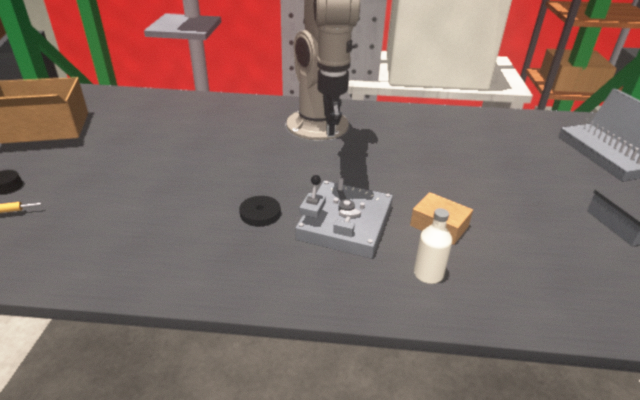

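The gripper is shut and hangs above the front of the jig, with its tips near (333,130) and clear of the ball at (316,180). Next I'll lower beside the post.

Call:
jog_arm(
  motion=[
    [0, [0, 0.02, 0], [0, 0, 0]],
    [0, [0, 0.02, 0], [0, 0, 0]],
    [0, [0, 0.02, 0], [0, 0, 0]],
    [0, [0, 0.02, 0], [0, 0, 0]],
    [0, [0, 0.02, 0], [0, 0, 0]],
    [0, [0, 0.02, 0], [0, 0, 0]],
    [0, [0, 0.02, 0], [0, 0, 0]],
    [0, [0, 0.015, 0], [0, 0, 0]],
    [0, [0, 0.012, 0], [0, 0, 0]],
    [0, [0, 0, 0], [0, 0, 0]],
  ],
)

```text
clock: 3.53
tcp_pos: [0.5022, 0.0748, 0.0811]
orientation: [-1.326, 1.015, -1.01]
contact_force: [-0.8, 0.2, 0.1]
grip_width: 0.0001
```

```bash
python3 - <<'E'
from h import *
st();f=grab("scene","scene2");g=grab("top","top2")
cv2.imwrite("pics/z2.png",np.hstack([cv2.resize(f["image"][125:245,280:400,::-1],(400,400),interpolation=cv2.INTER_CUBIC),cv2.resize(g["image"][150:270,220:340,::-1],(400,400),interpolation=cv2.INTER_CUBIC)]))
E
```

```text
t 3.53 tcp [0.5022 0.0748 0.0811] psi -1.306 q of tool axis 1.205 finger q 1.593 rad 0.0922 F tool [-0.4 -0.1 -0.7] ydown [-0.004 -0.001 -1.   ]
```

View pics/z2.png

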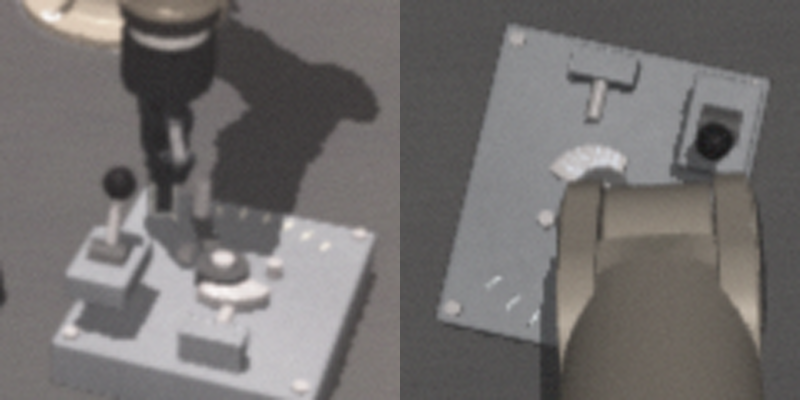

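The shut fingers stand just to the right of the post, at a height between the arm and the post top. In the left panel they are at (165,200) and the post at (200,195). I'll creep in until contact.

Call:
jog_arm(
  motion=[
    [0, [-0.003, -0.001, 0], [0, 0, 0]],
    [0, [-0.003, 0, 0], [0, 0, 0]],
    [0, [-0.003, 0, 0], [0, 0, 0]],
    [0, [-0.002, 0, 0], [0, 0, 0]],
    [0, [0, 0, 0], [0, 0, 0]],
    [0, [0, 0, 0], [0, 0, 0]],
  ],
)

```text
clock: 4.13
tcp_pos: [0.5009, 0.086, 0.0845]
orientation: [-1.322, 1.013, -1.013]
contact_force: [1.2, 0.3, -0.6]
grip_width: 0.0
```

Call:
jog_arm(
  motion=[
    [0, [-0.001, 0, 0], [0, 0, 0]],
    [0, [-0.001, 0, 0], [0, 0, 0]],
    [0, [-0.001, 0, 0], [0, 0, 0]],
    [0, [-0.001, 0, 0], [0, 0, 0]],
  ],
)

```text
clock: 4.47
tcp_pos: [0.4999, 0.0895, 0.0843]
orientation: [-1.322, 1.014, -1.014]
contact_force: [0.5, 0.2, 0.1]
grip_width: -0.0001
```

```bash
python3 - <<'E'
from h import *
st()
E
```

```text
t 4.47 tcp [0.4999 0.0895 0.0843] psi -1.308 q of tool axis 1.203 finger q 1.44 rad 0.086 F tool [-0.  -0.1  0.5] ydown [ 0. -0. -1.]
```

Call:
jog_arm(
  motion=[
    [0, [-0.001, 0, 0], [0, 0, 0]],
    [0, [-0.001, 0, 0], [0, 0, 0]],
  ],
)

```text
clock: 4.63
tcp_pos: [0.4994, 0.091, 0.0843]
orientation: [-1.323, 1.013, -1.014]
contact_force: [1.1, -3.7, 0.4]
grip_width: 0.0002
```

Call:
jog_arm(
  motion=[
    [0, [-0.001, 0, 0], [0, 0, 0]],
    [0, [-0.001, 0, 0], [0, 0, 0]],
  ],
)

```text
clock: 4.8
tcp_pos: [0.499, 0.0921, 0.0843]
orientation: [-1.323, 1.014, -1.015]
contact_force: [0.8, -6.5, 0.4]
grip_width: -0.0002
```

Call:
jog_arm(
  motion=[
    [0, [-0.001, 0, 0], [0, 0, 0]],
    [0, [-0.001, 0, 0], [0, 0, 0]],
  ],
)

```text
clock: 4.97
tcp_pos: [0.4984, 0.094, 0.0843]
orientation: [-1.323, 1.014, -1.015]
contact_force: [0.5, -3.9, 0.1]
grip_width: -0.0001
```

Call:
jog_arm(
  motion=[
    [0, [-0.0021, 0, -0.0005], [0, 1.43, 0]],
    [0, [-0.0021, 0, -0.0005], [0, 1.43, 0]],
    [0, [-0.0021, 0, -0.0005], [0, 1.43, 0]],
    [0, [-0.0021, 0, -0.0005], [0, 1.43, 0]],
    [0, [-0.0021, 0, -0.0005], [0, 1.43, 0]],
    [0, [-0.0021, 0, -0.0005], [0, 1.43, 0]],
    [0, [-0.0021, 0, -0.0005], [0, 1.43, 0]],
    [0, [-0.0021, 0, -0.0005], [0, 1.43, 0]],
    [0, [-0.0021, 0, -0.0005], [0, 1.43, 0]],
    [0, [-0.0021, 0, -0.0005], [0, 1.43, 0]],
  ],
)

```text
clock: 5.8
tcp_pos: [0.4904, 0.1154, 0.0844]
orientation: [-1.214, 1.201, -1.202]
contact_force: [1.1, 0.3, 0.2]
grip_width: 0.0001
```

```bash
python3 - <<'E'
from h import *
st()
E
```

```text
t 5.8 tcp [0.4904 0.1154 0.0844] psi -1.561 q of tool axis 0.95 finger q 1.119 rad 0.0864 F tool [-0.3 -0.2  1.1] ydown [ 0.  0. -1.]
```

Call:
jog_arm(
  motion=[
    [0, [-0.0021, 0, -0.0005], [0, 1.43, 0]],
    [0, [-0.0021, 0, -0.0005], [0, 1.43, 0]],
    [0, [-0.0021, 0, -0.0005], [0, 1.43, 0]],
    [0, [-0.0021, 0, -0.0005], [0, 1.43, 0]],
    [0, [-0.0021, 0, -0.0005], [0, 1.43, 0]],
    [0, [-0.0021, 0, -0.0005], [0, 1.43, 0]],
    [0, [-0.0021, 0, -0.0005], [0, 1.43, 0]],
    [0, [-0.0021, 0, -0.0005], [0, 1.43, 0]],
    [0, [-0.0021, 0, -0.0005], [0, 1.43, 0]],
    [0, [-0.0021, 0, -0.0005], [0, 1.43, 0]],
  ],
)

```text
clock: 6.63
tcp_pos: [0.4872, 0.1376, 0.0843]
orientation: [-1.087, 1.383, -1.382]
contact_force: [0.3, 0.1, 0.2]
grip_width: 0.0
```

Call:
jog_arm(
  motion=[
    [0, [-0.0021, 0, -0.0005], [0, 1.43, 0]],
    [0, [-0.0021, 0, -0.0005], [0, 1.43, 0]],
    [0, [-0.0021, 0, -0.0005], [0, 1.43, 0]],
    [0, [-0.0021, 0, -0.0005], [0, 1.43, 0]],
    [0, [-0.0021, 0, -0.0005], [0, 1.43, 0]],
    [0, [-0.0021, 0, -0.0005], [0, 1.43, 0]],
    [0, [-0.0021, 0, -0.0005], [0, 1.43, 0]],
    [0, [-0.0021, 0, -0.0005], [0, 1.43, 0]],
    [0, [-0.0021, 0, -0.0005], [0, 1.43, 0]],
    [0, [-0.0021, 0, -0.0005], [0, 1.43, 0]],
  ],
)

```text
clock: 7.47
tcp_pos: [0.4899, 0.1589, 0.0843]
orientation: [-0.937, 1.559, -1.558]
contact_force: [0.1, -0.9, 1.1]
grip_width: -0.0001
```

```bash
python3 - <<'E'
from h import *
st();f=grab("scene","scene3");
cv2.imwrite("pics/z3.png",cv2.resize(f["image"][125:245,280:400,::-1],(560,560),interpolation=cv2.INTER_CUBIC))
E
```

```text
t 7.47 tcp [0.4899 0.1589 0.0843] psi -2.058 q of tool axis 0.453 finger q 0.622 rad 0.09 F tool [ 0.7 -1.1  0.5] ydown [ 0.     0.001 -1.   ]
```

View pics/z3.png

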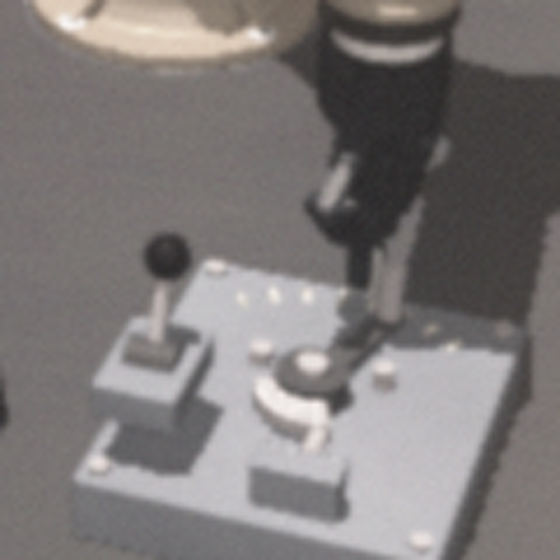

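The lever is following: it is now at about notch 2 and the post touches the finger near (385,285). I'll carry on.

Call:
jog_arm(
  motion=[
    [0, [-0.0021, 0, -0.0002], [0, 1.43, 0]],
    [0, [-0.0021, 0, -0.0002], [0, 1.43, 0]],
    [0, [-0.0021, 0, -0.0002], [0, 1.43, 0]],
    [0, [-0.0021, 0, -0.0002], [0, 1.43, 0]],
    [0, [-0.0021, 0, -0.0002], [0, 1.43, 0]],
    [0, [-0.0021, 0, -0.0002], [0, 1.43, 0]],
    [0, [-0.0021, 0, -0.0002], [0, 1.43, 0]],
    [0, [-0.0021, 0, -0.0002], [0, 1.43, 0]],
    [0, [-0.0021, 0, -0.0002], [0, 1.43, 0]],
    [0, [-0.0021, 0, -0.0002], [0, 1.43, 0]],
  ],
)

```text
clock: 8.35
tcp_pos: [0.4995, 0.176, 0.0842]
orientation: [-0.766, 1.729, -1.729]
contact_force: [-4.3, -3.4, 4.3]
grip_width: -0.0002
```

Call:
jog_arm(
  motion=[
    [0, [-0.0015, 0, -0.0002], [0, 1.43, 0]],
    [0, [-0.0015, 0, -0.0002], [0, 1.43, 0]],
    [0, [-0.001, 0, -0.0002], [0, 1, 0]],
  ],
)

```text
clock: 8.6
tcp_pos: [0.5015, 0.1793, 0.0841]
orientation: [-0.716, 1.774, -1.774]
contact_force: [-2.9, -0.8, 1.5]
grip_width: 0.0001
```

```bash
python3 - <<'E'
from h import *
st()
E
```

```text
t 8.6 tcp [0.5015 0.1793 0.0841] psi -2.376 q of tool axis 0.135 finger q 0.359 rad 0.0884 F tool [ 2.7 -1.5 -1.4] ydown [-0.002 -0.001 -1.   ]
```

Call:
jog_arm(
  motion=[
    [0, [-0.001, 0, -0.0002], [0, 1, 0]],
    [0, [-0.001, 0, -0.0002], [0, 1, 0]],
    [0, [-0.001, 0, -0.0002], [0, 1, 0]],
    [0, [-0.001, 0, -0.0002], [0, 1, 0]],
    [0, [-0.001, 0, -0.0002], [0, 1, 0]],
    [0, [0, 0, 0], [0, 1, 0]],
    [0, [0, 0, 0], [0, 0, 0]],
  ],
)

```text
clock: 9.18
tcp_pos: [0.5057, 0.1841, 0.0844]
orientation: [-0.632, 1.84, -1.84]
contact_force: [-0.9, 0.3, -1.3]
grip_width: 0.0001
```

```bash
python3 - <<'E'
from h import *
st()
E
```

```text
t 9.18 tcp [0.5057 0.1841 0.0844] psi -2.48 q of tool axis 0.031 finger q 0.288 rad 0.0877 F tool [ 0.5  1.3 -0.8] ydown [ 0.001  0.    -1.   ]
```

Call:
jog_arm(
  motion=[
    [0, [-0.001, 0, 0], [0, 1, 0]],
    [0, [-0.001, 0, 0], [0, 0.8, 0]],
    [0, [-0.001, 0, 0], [0, 0, 0]],
    [0, [-0.001, 0, 0], [0, 0, 0]],
    [0, [0, 0, 0], [0, 0, 0]],
  ],
)

```text
clock: 9.6
tcp_pos: [0.5088, 0.1864, 0.0843]
orientation: [-0.608, 1.859, -1.859]
contact_force: [-0.0, -0.2, -0.9]
grip_width: -0.0002
```

Call:
jog_arm(
  motion=[
    [0, [-0.001, 0, 0], [0, 0, 0]],
    [0, [0, 0, 0], [0, 0, 0]],
  ],
)

```text
clock: 9.77
tcp_pos: [0.5095, 0.187, 0.0843]
orientation: [-0.608, 1.859, -1.859]
contact_force: [0.7, -0.0, -0.3]
grip_width: -0.0001
```

Call:
jog_arm(
  motion=[
    [0, [-0.001, 0, 0], [0, 0, 0]],
    [0, [0, 0, 0], [0, 0, 0]],
  ],
)

```text
clock: 9.93
tcp_pos: [0.5103, 0.1876, 0.0843]
orientation: [-0.608, 1.859, -1.859]
contact_force: [0.1, -0.3, -0.5]
grip_width: 0.0001
```

```bash
python3 - <<'E'
from h import *
st()
E
```

```text
t 9.93 tcp [0.5103 0.1876 0.0843] psi -2.51 q of tool axis 0.001 finger q 0.223 rad 0.0864 F tool [0.1 0.5 0.3] ydown [ 0.  0. -1.]
```

Call:
jog_arm(
  motion=[
    [0, [-0.001, 0, 0], [0, 0, 0]],
    [0, [0, 0, 0], [0, 0, 0]],
  ],
)

```text
clock: 10.1
tcp_pos: [0.5107, 0.1879, 0.0842]
orientation: [-0.609, 1.859, -1.859]
contact_force: [-1.4, -0.3, 1.5]
grip_width: 0.0001
```

Call:
jog_arm(
  motion=[
    [0, [-0.001, 0, 0], [0, 0, 0]],
    [0, [0, 0, 0], [0, 0, 0]],
  ],
)

```text
clock: 10.27
tcp_pos: [0.5111, 0.1883, 0.0842]
orientation: [-0.609, 1.86, -1.86]
contact_force: [-3.5, -2.6, 2.3]
grip_width: -0.0
```

Call:
jog_arm(
  motion=[
    [0, [-0.0005, 0, 0], [0, 0, 0]],
    [0, [0, 0, 0], [0, 0, 0]],
  ],
)

```text
clock: 10.43
tcp_pos: [0.5114, 0.1885, 0.0841]
orientation: [-0.609, 1.86, -1.86]
contact_force: [-5.1, -3.2, 3.3]
grip_width: -0.0003
```

Call:
jog_arm(
  motion=[
    [0, [-0.0005, 0, 0], [0, 0, 0]],
    [0, [0, 0, 0], [0, 0, 0]],
  ],
)

```text
clock: 10.6
tcp_pos: [0.5118, 0.1888, 0.0841]
orientation: [-0.609, 1.86, -1.86]
contact_force: [-5.9, -3.2, 4.7]
grip_width: -0.0001
```

Call:
jog_arm(
  motion=[
    [0, [-0.0005, 0, 0], [0, 0, 0]],
    [0, [0, 0, 0], [0, 0, 0]],
  ],
)

```text
clock: 10.77
tcp_pos: [0.5118, 0.1889, 0.084]
orientation: [-0.61, 1.86, -1.86]
contact_force: [-6.2, -3.5, 4.8]
grip_width: -0.0
```

Call:
jog_arm(
  motion=[
    [0, [-0.0005, 0, 0], [0, 0, 0]],
    [0, [0, 0, 0], [0, 0, 0]],
  ],
)

```text
clock: 10.93
tcp_pos: [0.5119, 0.1889, 0.084]
orientation: [-0.611, 1.861, -1.861]
contact_force: [-6.9, -3.5, 5.2]
grip_width: 0.0002
```

```bash
python3 - <<'E'
from h import *
st()
E
```

```text
t 10.93 tcp [0.5119 0.1889 0.084 ] psi -2.51 q of tool axis 0.001 finger q 0.199 rad 0.0861 F tool [ 7.7 -5.2 -1.3] ydown [-0.003 -0.001 -1.   ]
```

The TCP has stopped at the stop, with the force rising. I'll add to it gradually, aiming for about 14 N.

Call:
jog_arm(
  motion=[
    [0, [-0.0005, 0, 0], [0, 0, 0]],
    [0, [-0.0005, 0, 0], [0, 0, 0]],
    [0, [0, 0, 0], [0, 0, 0]],
  ],
)

```text
clock: 11.18
tcp_pos: [0.5119, 0.189, 0.0839]
orientation: [-0.613, 1.862, -1.861]
contact_force: [-9.2, -4.7, 7.9]
grip_width: -0.0004
```

Call:
jog_arm(
  motion=[
    [0, [-0.0005, 0, 0], [0, 0, 0]],
    [0, [-0.0005, 0, 0], [0, 0, 0]],
    [0, [0, 0, 0], [0, 0, 0]],
  ],
)

```text
clock: 11.43
tcp_pos: [0.512, 0.189, 0.0837]
orientation: [-0.614, 1.862, -1.862]
contact_force: [-12.3, -5.0, 10.6]
grip_width: 0.0002
```

Call:
jog_arm(
  motion=[
    [0, [-0.0005, 0, 0], [0, 0, 0]],
    [0, [-0.0005, 0, 0], [0, 0, 0]],
    [0, [0, 0, 0], [0, 0, 0]],
  ],
)

```text
clock: 11.68
tcp_pos: [0.5121, 0.189, 0.0835]
orientation: [-0.616, 1.863, -1.863]
contact_force: [-12.7, -6.9, 12.4]
grip_width: 0.0004
```

```bash
python3 - <<'E'
from h import *
st()
E
```

```text
t 11.68 tcp [0.5121 0.189  0.0835] psi -2.511 q of tool axis -0.0 finger q 0.197 rad 0.0861 F tool [ 14.5 -12.3  -1.9] ydown [-0.008 -0.003 -1.   ]
```

The total is about 19 N including vertical friction, so I'll ease off slightly and hold.

Call:
jog_arm(
  motion=[
    [0, [0.0005, -0.001, 0], [0, 0, 0]],
    [0, [0, 0, 0], [0, 0, 0]],
    [0, [0, 0, 0], [0, 0, 0]],
  ],
)

```text
clock: 11.93
tcp_pos: [0.512, 0.1889, 0.0839]
orientation: [-0.615, 1.862, -1.863]
contact_force: [-8.9, -6.3, 1.4]
grip_width: 0.0001
```

Call:
jog_arm(
  motion=[
    [0, [0, 0, 0], [0, 0, 0]],
    [0, [0, 0, 0], [0, 0, 0]],
    [0, [0, 0, 0], [0, 0, 0]],
    [0, [0, 0, 0], [0, 0, 0]],
  ],
)

```text
clock: 12.27
tcp_pos: [0.512, 0.1889, 0.0839]
orientation: [-0.615, 1.862, -1.863]
contact_force: [-9.1, -5.4, 1.5]
grip_width: -0.0001
```

```bash
python3 - <<'E'
from h import *
st()
E
```

```text
t 12.27 tcp [0.512  0.1889 0.0839] psi -2.511 q of tool axis 0.0 finger q 0.198 rad 0.086 F tool [10.5 -1.5 -1. ] ydown [-0.007 -0.003 -1.   ]
```

Call:
jog_arm(
  motion=[
    [0, [-0.0005, 0, 0], [0, 0, 0]],
    [0, [-0.0003, 0, 0], [0, 0, 0]],
    [0, [0, 0, 0], [0, 0, 0]],
    [0, [0, 0, 0], [0, 0, 0]],
    [0, [0, 0, 0], [0, 0, 0]],
    [0, [0, 0, 0], [0, 0, 0]],
  ],
)

```text
clock: 12.77
tcp_pos: [0.5121, 0.189, 0.0839]
orientation: [-0.617, 1.862, -1.864]
contact_force: [-11.3, -7.4, 3.4]
grip_width: -0.0003
```

```bash
python3 - <<'E'
from h import *
st()
E
```

```text
t 12.77 tcp [0.5121 0.189  0.0839] psi -2.511 q of tool axis 0.0 finger q 0.197 rad 0.086 F tool [13.5 -3.3 -0.7] ydown [-0.008 -0.004 -1.   ]
```

Held firmly at about 13.5 N on the zero stop. I'll back off, lift over the post and come down on its left side.

Call:
jog_arm(
  motion=[
    [0, [0.001, 0, 0], [0, 0, 0]],
    [0, [0.003, 0, 0], [0, 0, 0]],
    [0, [0.005, 0, 0], [0, 0, 0]],
    [0, [0.006, 0, 0], [0, 0, 0]],
    [0, [0, -0.012, 0], [0, 0, 0]],
    [0, [0, -0.013, 0], [0, 0, 0]],
    [0, [0, -0.013, 0], [0, 0, 0]],
    [0, [0, -0.012, 0], [0, 0, 0]],
    [0, [0, 0, 0], [0, 0, 0]],
    [0, [0, 0, 0], [0, 0, 0]],
  ],
)

```text
clock: 13.6
tcp_pos: [0.5047, 0.1836, 0.1366]
orientation: [-0.605, 1.859, -1.857]
contact_force: [0.4, 1.1, -0.1]
grip_width: -0.0003
```

```bash
python3 - <<'E'
from h import *
st()
f=grab("scene","scene4")
cv2.imwrite("pics/z4.png",cv2.resize(f["image"][125:245,280:400,::-1],(560,560),interpolation=cv2.INTER_CUBIC))
E
```

```text
t 13.6 tcp [0.5047 0.1836 0.1366] psi -2.509 q of tool axis 0.002 finger q 0.298 rad 0.0883 F tool [-1.   0.1 -0.6] ydown [ 0.002  0.002 -1.   ]
```

View pics/z4.png

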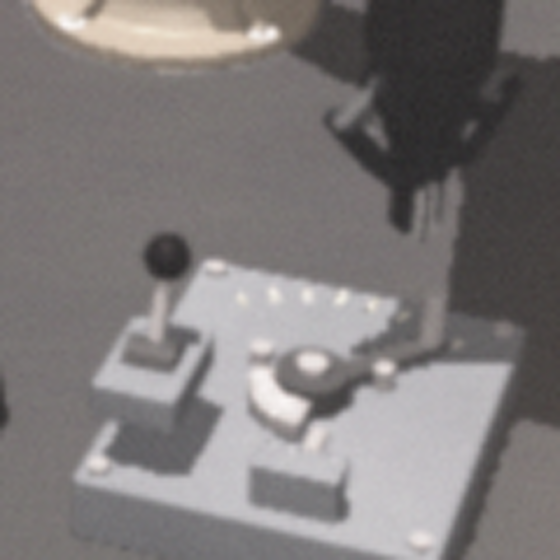

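The lever rests at the zero notch against the pin at (383,370), and the finger tips at (405,220) are clear above the post. Crossing over now.

Call:
jog_arm(
  motion=[
    [0, [-0.015, 0, 0], [0, 0, 0]],
    [0, [-0.015, 0, 0], [0, 0, 0]],
    [0, [-0.015, 0, 0], [0, 0, 0]],
    [0, [-0.013, 0, 0], [0, 0, 0]],
    [0, [0, 0.01, 0], [0, 0, 0]],
    [0, [0, 0.013, 0], [0, 0, 0]],
    [0, [0, 0.013, 0], [0, 0, 0]],
    [0, [0, 0.013, 0], [0, 0, 0]],
    [0, [0, 0.003, 0], [0, 0, 0]],
    [0, [0, 0, 0], [0, 0, 0]],
  ],
)

```text
clock: 14.48
tcp_pos: [0.5492, 0.2163, 0.0815]
orientation: [-0.611, 1.86, -1.861]
contact_force: [0.8, -0.0, -0.3]
grip_width: -0.0002
```

```bash
python3 - <<'E'
from h import *
st()
f=grab("scene","scene5")
cv2.imwrite("pics/z5.png",cv2.resize(f["image"][125:245,280:400,::-1],(560,560),interpolation=cv2.INTER_CUBIC))
E
```

```text
t 14.48 tcp [0.5492 0.2163 0.0815] psi -2.51 q of tool axis 0.001 finger q -0.334 rad 0.0894 F tool [-0.6  0.3  0.5] ydown [-0.003 -0.002 -1.   ]
```

View pics/z5.png

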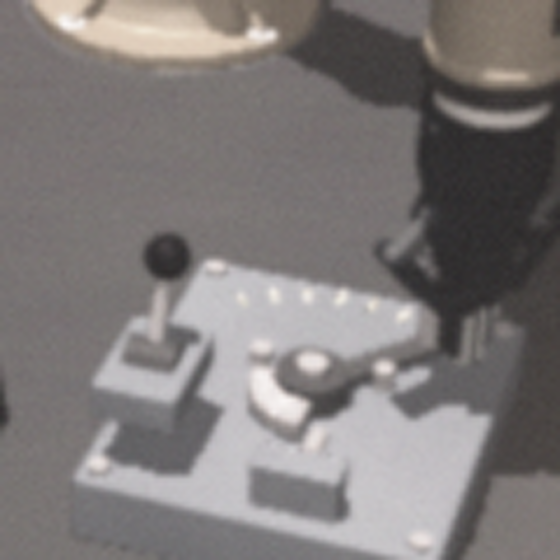

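Call:
jog_arm(
  motion=[
    [0, [0.003, -0.002, 0], [0, 0, 0]],
    [0, [0.003, 0, 0], [0, 0, 0]],
    [0, [0.002, 0, 0], [0, 0, 0]],
    [0, [0, 0, 0], [0, 0, 0]],
  ],
)

```text
clock: 14.87
tcp_pos: [0.544, 0.2121, 0.0858]
orientation: [-0.607, 1.86, -1.859]
contact_force: [-0.3, -0.0, -1.1]
grip_width: -0.0
```

Call:
jog_arm(
  motion=[
    [0, [0.001, 0, 0], [0, 0, 0]],
    [0, [0.001, 0, 0], [0, 0, 0]],
    [0, [0, 0, 0], [0, 0, 0]],
  ],
)

```text
clock: 15.12
tcp_pos: [0.5425, 0.2112, 0.0854]
orientation: [-0.608, 1.859, -1.859]
contact_force: [0.2, 0.0, -0.3]
grip_width: 0.0004
```

Call:
jog_arm(
  motion=[
    [0, [0.001, 0, 0], [0, 0, 0]],
    [0, [0.001, 0, 0], [0, 0, 0]],
    [0, [0, 0, 0], [0, 0, 0]],
  ],
)

```text
clock: 15.37
tcp_pos: [0.541, 0.2101, 0.0853]
orientation: [-0.608, 1.859, -1.859]
contact_force: [0.0, 0.1, -0.6]
grip_width: 0.0002
```

```bash
python3 - <<'E'
from h import *
st()
E
```

```text
t 15.37 tcp [0.541  0.2101 0.0853] psi -2.51 q of tool axis 0.001 finger q -0.221 rad 0.0864 F tool [-0.   0.6 -0. ] ydown [ 0.  0. -1.]
```

Call:
jog_arm(
  motion=[
    [0, [0.001, 0, -0.0002], [0, -0.67, 0]],
    [0, [0.001, 0, -0.0002], [0, -0.67, 0]],
    [0, [0.001, 0, -0.0002], [0, -0.67, 0]],
  ],
)

```text
clock: 15.62
tcp_pos: [0.5394, 0.2095, 0.0855]
orientation: [-0.634, 1.835, -1.835]
contact_force: [5.0, 3.5, -4.6]
grip_width: -0.0001
```

Call:
jog_arm(
  motion=[
    [0, [0.001, 0, -0.0002], [0, -0.67, 0]],
    [0, [0.001, 0, -0.0002], [0, -0.67, 0]],
    [0, [0.001, 0, -0.0002], [0, -0.67, 0]],
  ],
)

```text
clock: 15.87
tcp_pos: [0.536, 0.2078, 0.0854]
orientation: [-0.664, 1.813, -1.813]
contact_force: [2.4, 1.8, -1.8]
grip_width: -0.0002
```

```bash
python3 - <<'E'
from h import *
st()
E
```

```text
t 15.87 tcp [0.536  0.2078 0.0854] psi -2.438 q of tool axis 0.073 finger q -0.158 rad 0.0865 F tool [-3.   1.8  0.2] ydown [ 0.001  0.    -1.   ]
```

Call:
jog_arm(
  motion=[
    [0, [0.001, 0, -0.0002], [0, -0.67, 0]],
    [0, [0.001, 0, -0.0002], [0, -0.67, 0]],
    [0, [0.001, 0, -0.0002], [0, -0.67, 0]],
    [0, [0.0005, 0, 0], [0, 0, 0]],
    [0, [0, 0, 0], [0, 0, 0]],
    [0, [0, 0, 0], [0, 0, 0]],
  ],
)

```text
clock: 16.37
tcp_pos: [0.5322, 0.2052, 0.0852]
orientation: [-0.692, 1.792, -1.792]
contact_force: [-0.2, 0.0, 0.3]
grip_width: -0.0004
```

```bash
python3 - <<'E'
from h import *
st()
f=grab("scene","scene6")
cv2.imwrite("pics/z6.png",cv2.resize(f["image"][125:245,280:400,::-1],(560,560),interpolation=cv2.INTER_CUBIC))
E
```

```text
t 16.37 tcp [0.5322 0.2052 0.0852] psi -2.405 q of tool axis 0.106 finger q -0.105 rad 0.086 F tool [ 0.1 -0.3 -0.1] ydown [-0.001 -0.    -1.   ]
```

View pics/z6.png

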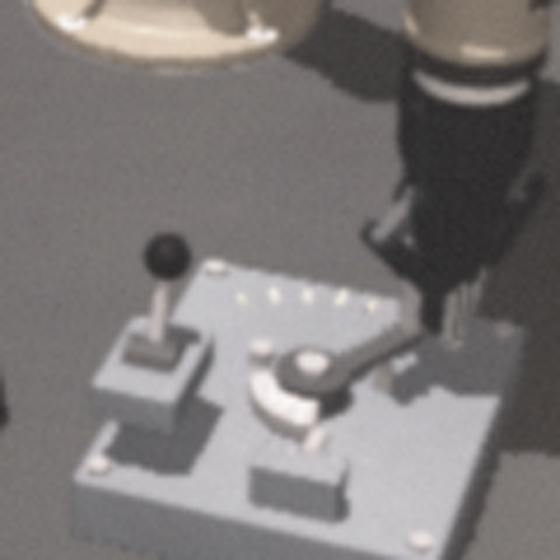

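The lever has left the pin and the finger (force is zero), so it is in notch 1. I'll let it settle, then go on to notch 2.

Call:
jog_arm(
  motion=[
    [0, [0, 0, 0], [0, 0, 0]],
    [0, [0, 0, 0], [0, 0, 0]],
    [0, [0, 0, 0], [0, 0, 0]],
    [0, [0, 0, 0], [0, 0, 0]],
    [0, [0, 0, 0], [0, 0, 0]],
    [0, [0.002, 0, -0.0004], [0, -1.34, 0]],
    [0, [0.002, 0, -0.0004], [0, -1.34, 0]],
    [0, [0.0015, 0, -0.0003], [0, -1, 0]],
  ],
)

```text
clock: 17.08
tcp_pos: [0.5275, 0.2023, 0.0853]
orientation: [-0.743, 1.748, -1.748]
contact_force: [0.1, -0.2, -0.3]
grip_width: 0.0001
```

Call:
jog_arm(
  motion=[
    [0, [0.001, 0, -0.0002], [0, -0.67, 0]],
    [0, [0.001, 0, -0.0002], [0, -0.67, 0]],
    [0, [0.001, 0, -0.0002], [0, -0.67, 0]],
  ],
)

```text
clock: 17.33
tcp_pos: [0.5257, 0.2011, 0.0854]
orientation: [-0.767, 1.725, -1.725]
contact_force: [3.2, 2.3, -2.5]
grip_width: 0.0004
```

Call:
jog_arm(
  motion=[
    [0, [0.001, 0, -0.0002], [0, -0.67, 0]],
    [0, [0.001, 0, -0.0002], [0, -0.67, 0]],
    [0, [0.001, 0, -0.0002], [0, -0.67, 0]],
  ],
)

```text
clock: 17.58
tcp_pos: [0.5239, 0.2, 0.0855]
orientation: [-0.791, 1.701, -1.701]
contact_force: [4.0, 3.0, -3.5]
grip_width: -0.0004
```

```bash
python3 - <<'E'
from h import *
st()
E
```

```text
t 17.58 tcp [0.5239 0.2    0.0855] psi -2.268 q of tool axis 0.243 finger q 0.009 rad 0.0862 F tool [-4.9  3.6  1.1] ydown [ 0.003  0.001 -1.   ]
```

Call:
jog_arm(
  motion=[
    [0, [0.001, 0, -0.0002], [0, -0.67, 0]],
    [0, [0.001, 0, -0.0002], [0, -0.67, 0]],
    [0, [0.001, 0, -0.0002], [0, -0.67, 0]],
  ],
)

```text
clock: 17.83
tcp_pos: [0.5205, 0.1971, 0.0854]
orientation: [-0.819, 1.679, -1.678]
contact_force: [1.1, 0.6, 0.1]
grip_width: 0.0001
```

Call:
jog_arm(
  motion=[
    [0, [0.001, 0, -0.0002], [0, -0.67, 0]],
    [0, [0, 0, 0], [0, 0, 0]],
  ],
)

```text
clock: 18.0
tcp_pos: [0.5189, 0.1955, 0.0852]
orientation: [-0.828, 1.672, -1.672]
contact_force: [-0.1, 0.0, 0.1]
grip_width: -0.0
```

Call:
jog_arm(
  motion=[
    [0, [0.001, 0, -0.0002], [0, -0.67, 0]],
    [0, [0, 0, 0], [0, 0, 0]],
  ],
)

```text
clock: 18.17
tcp_pos: [0.5184, 0.1949, 0.0851]
orientation: [-0.836, 1.664, -1.664]
contact_force: [1.0, 0.2, -0.6]
grip_width: 0.0
```

```bash
python3 - <<'E'
from h import *
st()
E
```

```text
t 18.17 tcp [0.5184 0.1949 0.0851] psi -2.211 q of tool axis 0.3 finger q 0.096 rad 0.0858 F tool [-0.7  0.6  0.7] ydown [-0.001 -0.001 -1.   ]
```

Now in notch 2 (force zero, finger exactly 0.2 rad further on). I'll settle and verify.

Call:
jog_arm(
  motion=[
    [0, [0, 0, 0], [0, 0, 0]],
    [0, [0, 0, 0], [0, 0, 0]],
    [0, [0, 0, 0], [0, 0, 0]],
    [0, [0, 0, 0], [0, 0, 0]],
    [0, [0, 0, 0], [0, 0, 0]],
    [0, [0, 0, 0], [0, 0, 0]],
  ],
)

```text
clock: 18.67
tcp_pos: [0.519, 0.1956, 0.0853]
orientation: [-0.835, 1.664, -1.664]
contact_force: [-0.8, 0.8, 0.1]
grip_width: -0.0
```

```bash
python3 - <<'E'
from h import *
st()
f=grab("scene","scene7")
cv2.imwrite("pics/z7.png",cv2.resize(f["image"][125:245,280:400,::-1],(560,560),interpolation=cv2.INTER_CUBIC))
E
```

```text
t 18.67 tcp [0.519  0.1956 0.0853] psi -2.212 q of tool axis 0.299 finger q 0.086 rad 0.0859 F tool [-0.2 -0.1 -1.2] ydown [-0. -0. -1.]
```

View pics/z7.png

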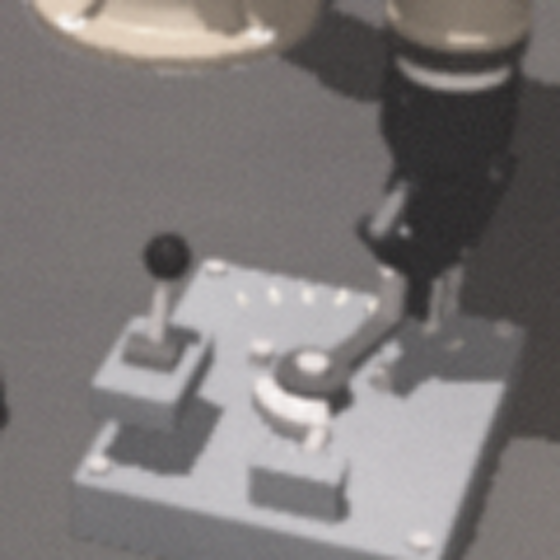

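The post at (393,300) stands clear of the finger at about q=0.4. Next click.

Call:
jog_arm(
  motion=[
    [0, [0.002, 0, -0.0004], [0, -1.34, 0]],
    [0, [0.002, 0, -0.0004], [0, -1.34, 0]],
    [0, [0.002, 0, -0.0004], [0, -1.34, 0]],
    [0, [0.001, 0, -0.0002], [0, -0.67, 0]],
  ],
)

```text
clock: 19.05
tcp_pos: [0.5135, 0.1903, 0.0853]
orientation: [-0.892, 1.607, -1.607]
contact_force: [0.3, 0.4, -0.3]
grip_width: -0.0002
```

Call:
jog_arm(
  motion=[
    [0, [0.001, 0, -0.0002], [0, -0.67, 0]],
    [0, [0.001, 0, -0.0002], [0, -0.67, 0]],
    [0, [0.001, 0, -0.0002], [0, -0.67, 0]],
    [0, [0.001, 0, -0.0002], [0, -0.67, 0]],
  ],
)

```text
clock: 19.38
tcp_pos: [0.5119, 0.1889, 0.0855]
orientation: [-0.92, 1.574, -1.573]
contact_force: [3.9, 3.7, -3.7]
grip_width: 0.0002
```

Call:
jog_arm(
  motion=[
    [0, [0.001, 0, -0.0002], [0, -0.67, 0]],
    [0, [0.001, 0, -0.0002], [0, -0.67, 0]],
    [0, [0.001, 0, -0.0002], [0, -0.67, 0]],
  ],
)

```text
clock: 19.63
tcp_pos: [0.5094, 0.186, 0.0854]
orientation: [-0.944, 1.55, -1.55]
contact_force: [1.4, 2.6, -2.0]
grip_width: 0.0003
```

```bash
python3 - <<'E'
from h import *
st()
E
```

```text
t 19.63 tcp [0.5094 0.186  0.0854] psi -2.046 q of tool axis 0.465 finger q 0.243 rad 0.086 F tool [-2.9  2.   0.1] ydown [ 0.001  0.001 -1.   ]
```

Lever at about 0.46; a little more to go.

Call:
jog_arm(
  motion=[
    [0, [0.001, 0, -0.0002], [0, -0.67, 0]],
    [0, [0.001, 0, -0.0002], [0, -0.67, 0]],
    [0, [0.0005, 0, 0], [0, -0.33, 0]],
    [0, [0, 0, 0], [0, 0, 0]],
  ],
)

```text
clock: 19.97
tcp_pos: [0.507, 0.1823, 0.0852]
orientation: [-0.964, 1.532, -1.532]
contact_force: [-1.0, 0.3, 0.8]
grip_width: -0.0004
```

```bash
python3 - <<'E'
from h import *
st()
E
```

```text
t 19.97 tcp [0.507  0.1823 0.0852] psi -2.019 q of tool axis 0.492 finger q 0.294 rad 0.0856 F tool [ 0.2 -0.8 -1. ] ydown [-0.001 -0.001 -1.   ]
```

Call:
jog_arm(
  motion=[
    [0, [0, 0, 0], [0, 0, 0]],
    [0, [0, 0, 0], [0, 0, 0]],
    [0, [0, 0, 0], [0, 0, 0]],
    [0, [0, 0, 0], [0, 0, 0]],
    [0, [0, 0, 0], [0, 0, 0]],
    [0, [0, 0, 0], [0, 0, 0]],
  ],
)

```text
clock: 20.47
tcp_pos: [0.5076, 0.1833, 0.0853]
orientation: [-0.963, 1.531, -1.531]
contact_force: [-0.3, 1.0, -1.1]
grip_width: -0.0
```

```bash
python3 - <<'E'
from h import *
st()
f=grab("scene","scene8")
cv2.imwrite("pics/z8.png",cv2.resize(f["image"][125:245,280:400,::-1],(560,560),interpolation=cv2.INTER_CUBIC))
for q in(.4,.6,.8):
    ph=np.pi+YAW-.7+q;u=proj(f,[C[0]+.085*np.cos(ph),C[1]+.085*np.sin(ph),.07]);print(q,(u[0]-280)*4.667,(u[1]-125)*4.667)
E
```

```text
t 20.47 tcp [0.5076 0.1833 0.0853] psi -2.019 q of tool axis 0.492 finger q 0.282 rad 0.0857 F tool [-0.8  1.1 -0.7] ydown [-0. -0. -1.]
0.4 391.8376198573482 294.0680548785975
0.6 366.56858230990207 285.57612657324137
0.8 339.5447291573955 279.9952010498151
```

View pics/z8.png

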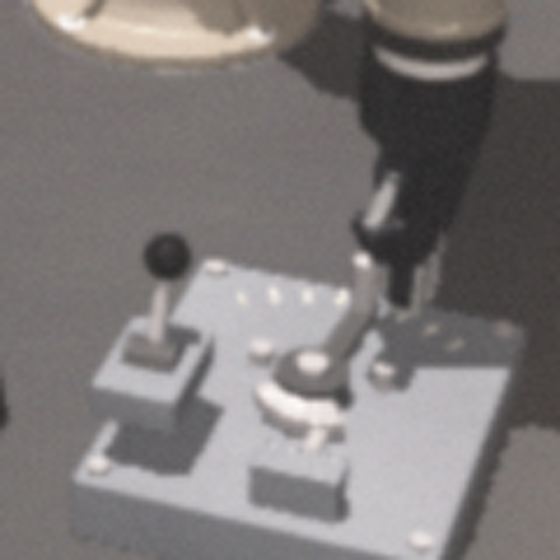

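The post at about (366,285) is exactly where q=0.6 projects, so it is in notch 3. Fourth click.

Call:
jog_arm(
  motion=[
    [0, [0.002, 0, -0.0004], [0, -1.34, 0]],
    [0, [0.002, 0, -0.0004], [0, -1.34, 0]],
    [0, [0.002, 0, -0.0004], [0, -1.34, 0]],
    [0, [0.001, 0, -0.0002], [0, -0.67, 0]],
  ],
)

```text
clock: 20.85
tcp_pos: [0.5032, 0.177, 0.0853]
orientation: [-1.014, 1.472, -1.472]
contact_force: [0.3, 0.3, -0.2]
grip_width: -0.0004
```

Call:
jog_arm(
  motion=[
    [0, [0.001, 0, -0.0002], [0, -0.67, 0]],
    [0, [0.001, 0, -0.0002], [0, -0.67, 0]],
    [0, [0.001, 0, -0.0002], [0, -0.67, 0]],
    [0, [0.001, 0, -0.0002], [0, -0.67, 0]],
  ],
)

```text
clock: 21.18
tcp_pos: [0.5019, 0.1752, 0.0855]
orientation: [-1.04, 1.439, -1.438]
contact_force: [3.2, 6.0, -2.5]
grip_width: -0.0005
```

Call:
jog_arm(
  motion=[
    [0, [0.001, 0, -0.0002], [0, -0.67, 0]],
    [0, [0.001, 0, -0.0002], [0, -0.67, 0]],
    [0, [0.001, 0, -0.0002], [0, -0.67, 0]],
  ],
)

```text
clock: 21.43
tcp_pos: [0.5002, 0.1723, 0.0854]
orientation: [-1.061, 1.414, -1.413]
contact_force: [1.6, 3.0, -1.7]
grip_width: 0.0001
```

```bash
python3 - <<'E'
from h import *
st()
E
```

```text
t 21.43 tcp [0.5002 0.1723 0.0854] psi -1.853 q of tool axis 0.658 finger q 0.436 rad 0.0859 F tool [-3.4  1.7  0.7] ydown [ 0.001  0.001 -1.   ]
```

Call:
jog_arm(
  motion=[
    [0, [0.001, 0, -0.0002], [0, -0.67, 0]],
    [0, [0.001, 0, -0.0002], [0, -0.67, 0]],
    [0, [0.0008, 0, 0], [0, -0.33, 0]],
    [0, [0, 0, 0], [0, 0, 0]],
  ],
)

```text
clock: 21.77
tcp_pos: [0.4983, 0.1675, 0.0852]
orientation: [-1.079, 1.395, -1.395]
contact_force: [0.2, 0.3, -0.5]
grip_width: -0.0004
```

Call:
jog_arm(
  motion=[
    [0, [0, 0, 0], [0, 0, 0]],
    [0, [0, 0, 0], [0, 0, 0]],
  ],
)

```text
clock: 21.93
tcp_pos: [0.4985, 0.1682, 0.0852]
orientation: [-1.078, 1.395, -1.395]
contact_force: [-0.1, -0.5, 0.4]
grip_width: 0.0001
```

```bash
python3 - <<'E'
from h import *
st()
f=grab("scene","scene9")
cv2.imwrite("pics/z9.png",cv2.resize(f["image"][125:245,280:400,::-1],(560,560),interpolation=cv2.INTER_CUBIC))
E
```

```text
t 21.93 tcp [0.4985 0.1682 0.0852] psi -1.826 q of tool axis 0.685 finger q 0.487 rad 0.0855 F tool [ 0.5 -0.4  0.1] ydown [-0. -0. -1.]
```

View pics/z9.png

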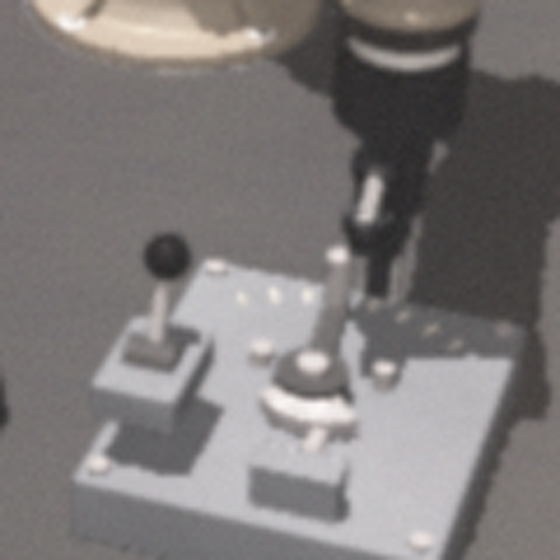

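The post at (339,280) is exactly where q=0.8 projects: notch 4, with no contact. I'll back away, lift, and move to the robot side of the lock ball.

Call:
jog_arm(
  motion=[
    [0, [-0.006, 0, 0], [0, 0, 0]],
    [0, [0, -0.01, 0], [0, 0, 0]],
    [0, [0, -0.02, 0], [0, 0, 0]],
    [0, [0, -0.025, 0], [0, 0, 0]],
    [0, [0, -0.03, 0], [0, 0, 0]],
    [0, [0, -0.03, 0], [0, 0, 0]],
    [0, [0, -0.025, 0], [0, 0, 0]],
    [0, [0, 0, 0], [0, 0, 0]],
  ],
)

```text
clock: 22.65
tcp_pos: [0.5031, 0.1753, 0.2308]
orientation: [-1.068, 1.392, -1.394]
contact_force: [0.2, 0.2, 1.0]
grip_width: -0.0
```

Call:
jog_arm(
  motion=[
    [0, [0.02, 0, 0.01], [0, 0, 0]],
    [0, [0.02, 0, 0.018], [0, 0, 0]],
    [0, [0.02, 0, 0.018], [0, 0, 0]],
    [0, [0.02, 0, 0.018], [0, 0, 0]],
    [0, [0.019, 0, 0.015], [0, 0, 0]],
    [0, [0, 0, 0], [0, 0, 0]],
    [0, [0, 0, 0], [0, 0, 0]],
  ],
)

```text
clock: 23.23
tcp_pos: [0.5518, 0.0573, 0.2254]
orientation: [-1.076, 1.397, -1.397]
contact_force: [0.1, -0.3, 0.2]
grip_width: -0.0001
```

```bash
python3 - <<'E'
from h import *
o,M=st()
B=np.array([.6000,.0462,.154]);print("ball in tool",M.T@(B-o["tcp_pos"]))
f=grab("scene","scene10")
cv2.imwrite("pics/z10.png",cv2.resize(f["image"][105:245,270:410,::-1],(560,560),interpolation=cv2.INTER_CUBIC))
E
```

```text
t 23.23 tcp [0.5518 0.0573 0.2254] psi -1.829 q of tool axis 0.682 finger q 2.2 rad 0.0772 F tool [ 0.3 -0.2  0.2] ydown [-0. -0. -1.]
ball in tool [-0.00159841  0.07136754  0.0494157 ]
```

View pics/z10.png

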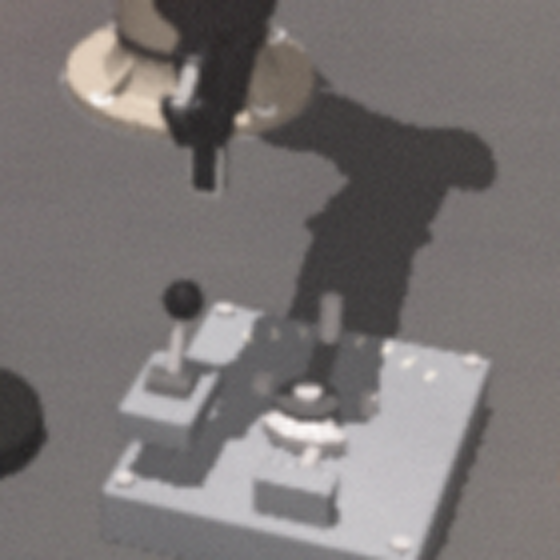

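The tips at (208,185) are above and behind the ball at (183,300), and the lever is still in notch 4. Lowering to ball height.

Call:
jog_arm(
  motion=[
    [0, [-0.0015, 0.015, 0], [0, 0, 0]],
    [0, [0, 0.015, 0], [0, 0, 0]],
    [0, [0, 0.015, 0], [0, 0, 0]],
    [0, [0, 0.015, 0], [0, 0, 0]],
    [0, [0, 0.01, 0], [0, 0, 0]],
    [0, [0, 0, 0], [0, 0, 0]],
    [0, [0, 0, 0.004], [0, 0, 0]],
    [0, [0, 0, 0.004], [0, 0, 0]],
    [0, [0, 0, 0.004], [0, 0, 0]],
  ],
)

```text
clock: 24.03
tcp_pos: [0.5649, 0.0574, 0.1563]
orientation: [-1.076, 1.393, -1.395]
contact_force: [-0.5, 0.0, -0.2]
grip_width: -0.0004
```

Call:
jog_arm(
  motion=[
    [0, [0, 0, 0.004], [0, 0, 0]],
    [0, [0, 0, 0.004], [0, 0, 0]],
    [0, [0, 0, 0.004], [0, 0, 0]],
    [0, [0, 0, 0.003], [0, 0, 0]],
  ],
)

```text
clock: 24.37
tcp_pos: [0.5784, 0.0533, 0.1555]
orientation: [-1.078, 1.395, -1.394]
contact_force: [-2.0, 0.9, 1.4]
grip_width: -0.0004
```

```bash
python3 - <<'E'
from h import *
o,M=st()
B=np.array([.6000,.0462,.154]);print("ball in tool",M.T@(B-o["tcp_pos"]))
f=grab("scene","scene11")
cv2.imwrite("pics/z11.png",cv2.resize(f["image"][105:245,270:410,::-1],(560,560),interpolation=cv2.INTER_CUBIC))
E
```

```text
t 24.37 tcp [0.5784 0.0533 0.1555] psi -1.826 q of tool axis 0.685 finger q 2.55 rad 0.0775 F tool [-0.4 -1.4 -2.2] ydown [-0.001  0.    -1.   ]
ball in tool [0.00146057 0.00144969 0.02268279]
```

View pics/z11.png

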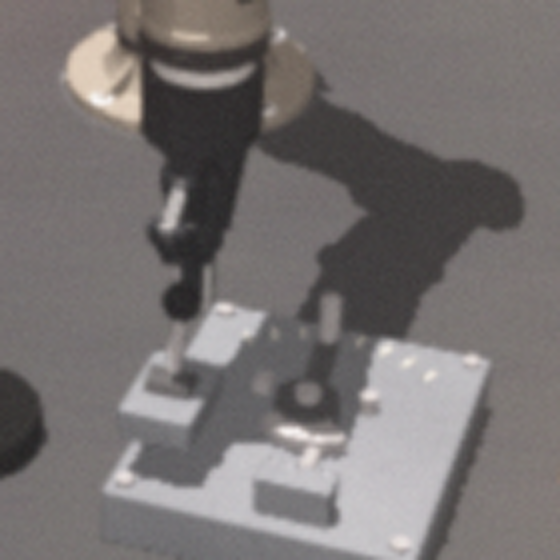

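The finger touches the ball at (183,300). Pushing it over.

Call:
jog_arm(
  motion=[
    [0, [0, 0, 0.004], [0, 0, 0]],
    [0, [0, 0, 0.004], [0, 0, 0]],
    [0, [0, 0, 0.004], [0, 0, 0]],
    [0, [0, 0, 0.004], [0, 0, 0]],
    [0, [0, 0, 0.004], [0, 0, 0]],
  ],
)

```text
clock: 24.83
tcp_pos: [0.598, 0.0482, 0.1553]
orientation: [-1.077, 1.395, -1.395]
contact_force: [-1.2, 1.0, 1.3]
grip_width: -0.0002
```

Call:
jog_arm(
  motion=[
    [0, [0, 0, 0.004], [0, 0, 0]],
    [0, [0, 0, 0.004], [0, 0, 0]],
    [0, [0, 0, 0.004], [0, 0, 0]],
    [0, [0, 0, 0.004], [0, 0, 0]],
    [0, [0, 0, 0.003], [0, 0, 0]],
  ],
)

```text
clock: 25.25
tcp_pos: [0.6162, 0.0435, 0.1551]
orientation: [-1.078, 1.395, -1.395]
contact_force: [-1.3, 0.8, -1.0]
grip_width: -0.0002
```

Call:
jog_arm(
  motion=[
    [0, [0, 0, 0.002], [0, 0, 0]],
    [0, [0, 0, 0.002], [0, 0, 0]],
  ],
)

```text
clock: 25.42
tcp_pos: [0.6198, 0.0424, 0.155]
orientation: [-1.078, 1.395, -1.395]
contact_force: [-1.5, 0.3, -0.9]
grip_width: -0.0001
```

```bash
python3 - <<'E'
from h import *
o,M=st()
f=grab("scene","scene12")
cv2.imwrite("pics/z12.png",cv2.resize(f["image"][105:245,270:410,::-1],(560,560),interpolation=cv2.INTER_CUBIC))
E
```

```text
t 25.42 tcp [0.6198 0.0424 0.155 ] psi -1.826 q of tool axis 0.685 finger q 2.976 rad 0.0989 F tool [ 0.1  0.9 -1.5] ydown [-0.001 -0.    -1.   ]
```

View pics/z12.png

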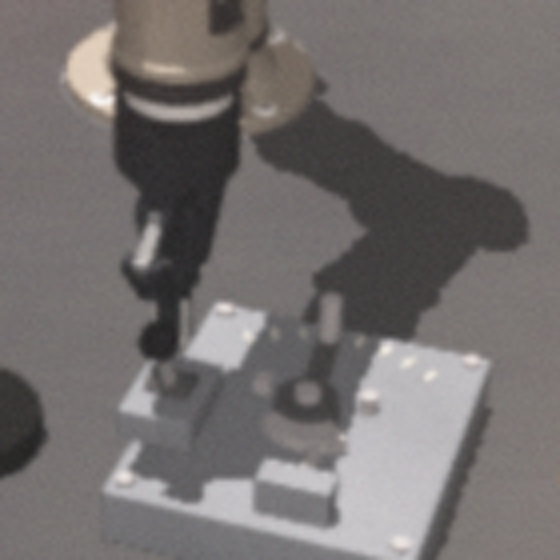

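The ball has moved to (158,340), leaning away. I'll carry on to its end.

Call:
jog_arm(
  motion=[
    [0, [0, 0, 0.002], [0, 0, 0]],
    [0, [0, 0, 0.002], [0, 0, 0]],
    [0, [0, 0, 0.002], [0, 0, 0]],
  ],
)

```text
clock: 25.72
tcp_pos: [0.6237, 0.0415, 0.1549]
orientation: [-1.081, 1.399, -1.392]
contact_force: [-12.3, 2.6, 6.5]
grip_width: 0.0001
```

Call:
jog_arm(
  motion=[
    [0, [0, 0, 0.002], [0, 0, 0]],
    [0, [0, 0, 0.002], [0, 0, 0]],
  ],
)

```text
clock: 25.88
tcp_pos: [0.6243, 0.0413, 0.1547]
orientation: [-1.086, 1.405, -1.387]
contact_force: [-24.8, 4.1, 18.6]
grip_width: -0.0002
```

Call:
jog_arm(
  motion=[
    [0, [0, 0, 0.002], [0, 0, 0]],
    [0, [0, 0, 0.002], [0, 0, 0]],
  ],
)

```text
clock: 26.05
tcp_pos: [0.6248, 0.0412, 0.1545]
orientation: [-1.092, 1.411, -1.382]
contact_force: [-37.0, 7.4, 28.7]
grip_width: -0.0
```

Call:
jog_arm(
  motion=[
    [0, [0, 0, 0.001], [0, 0, 0]],
    [0, [0, 0, 0.001], [0, 0, 0]],
  ],
)

```text
clock: 26.22
tcp_pos: [0.6249, 0.0413, 0.1545]
orientation: [-1.094, 1.414, -1.38]
contact_force: [-41.8, 7.7, 32.3]
grip_width: -0.0003
```

It has met the hard end, and I pushed a little more than needed there. Backing off, lifting and checking.

Call:
jog_arm(
  motion=[
    [0, [0, 0, -0.005], [0, 0, 0]],
    [0, [0, 0, -0.008], [0, 0, 0]],
    [0, [0, 0, -0.01], [0, 0, 0]],
    [0, [0, 0, -0.01], [0, 0, 0]],
    [0, [0, -0.015, 0], [0, 0, 0]],
    [0, [0, -0.02, 0], [0, 0, 0]],
    [0, [0, -0.02, 0], [0, 0, 0]],
    [0, [0, -0.02, 0], [0, 0, 0]],
    [0, [0, -0.015, 0], [0, 0, 0]],
    [0, [0, 0, 0], [0, 0, 0]],
  ],
)

```text
clock: 27.05
tcp_pos: [0.6054, 0.0466, 0.2489]
orientation: [-1.071, 1.391, -1.396]
contact_force: [1.2, 0.2, 1.1]
grip_width: -0.0002
```

Call:
jog_arm(
  motion=[
    [0, [-0.02, 0, -0.03], [0, 0, 0]],
    [0, [-0.02, 0, -0.03], [0, 0, 0]],
    [0, [-0.02, 0, -0.03], [0, 0, 0]],
    [0, [-0.02, 0, 0], [0, 0, 0]],
    [0, [-0.03, 0, 0], [0, 0, 0]],
    [0, [-0.03, 0, 0], [0, 0, 0]],
    [0, [-0.03, 0, 0], [0, 0, 0]],
    [0, [-0.03, 0, 0], [0, 0, 0]],
    [0, [0, 0, 0], [0, 0, 0]],
    [0, [0, 0, 0], [0, 0, 0]],
  ],
)

```text
clock: 27.88
tcp_pos: [0.5665, 0.2653, 0.2441]
orientation: [-1.08, 1.392, -1.392]
contact_force: [0.0, -0.8, -0.7]
grip_width: 0.0
```

```bash
python3 - <<'E'
from h import *
o,M=st()
f=grab("scene","scene13");g=grab("top","top13")
cv2.imwrite("pics/z13.png",np.hstack([cv2.resize(f["image"][145:265,285:405,::-1],(400,400),interpolation=cv2.INTER_CUBIC),cv2.resize(g["image"][150:270,220:340,::-1],(400,400),interpolation=cv2.INTER_CUBIC)]))
E
```

```text
t 27.88 tcp [0.5665 0.2653 0.2441] psi -1.822 q of tool axis 0.689 finger q -0.565 rad 0.1348 F tool [0.8 0.7 0.2] ydown [-0.    -0.001 -1.   ]
```

View pics/z13.png

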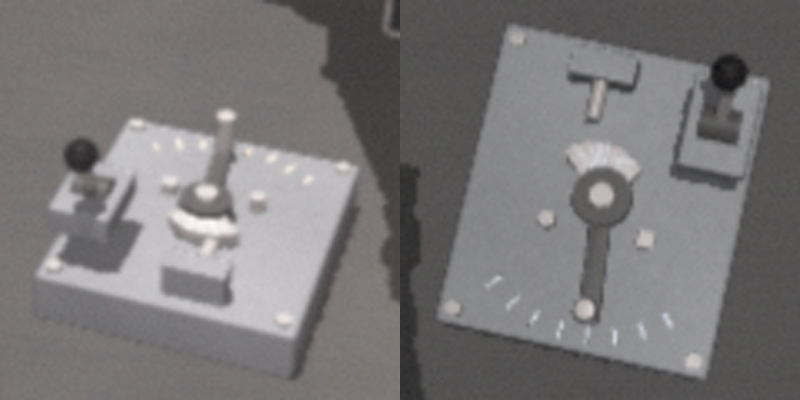

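View pics/top13.png

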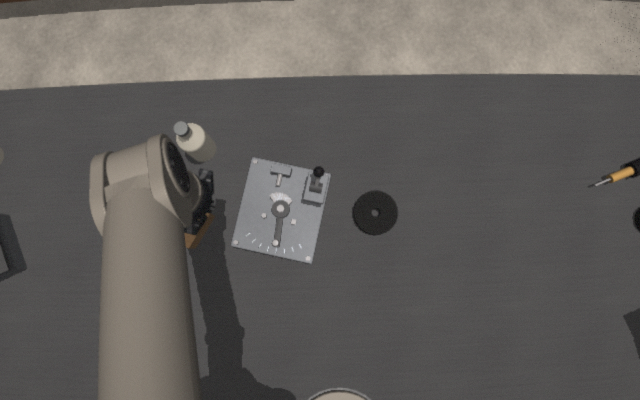

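The lever is over its fourth notch (right panel, post at (585,310)), the ball leans to the rear at (730,72), and the bottle and discs look unmoved. Checking the numbers.

```bash
python3 - <<'E'
from h import *
a,b=load("top13"),load("scene13")
s=10/3
post=z2((185,310),220,150,s);pb=z2((226,117),285,145,s)
p=onplane(a,*post,.091);d=p[:2]-C;print("post",p,"q",(np.arctan2(d[1],d[0])-np.pi-YAW+.7+np.pi)%(2*np.pi)-np.pi,np.hypot(*d),tri(a,post,b,pb))
X,e=tri(a,z2((330,72),220,150,s),b,z2((81,155),285,145,s));B0=np.array([.6002,.0461,.154])
e1=np.array([np.cos(YAW),np.sin(YAW)]);print("ball",X,e,"travel along +x",(X-B0)[:2]@e1)
l=(X[:2]-np.array([.5756,.131]));print("ball local x",l@e1)
A=load("top0")
for n,s1 in(("discs",(340,180,410,245)),("bottle",(165,115,186,138))):
    x0,y0,x1,y1=s1;print(n,"mean diff",np.abs(A["image"][y0:y1,x0:x1].astype(int)-a["image"][y0:y1,x0:x1]).mean())
A2=load("scene0")
x0,y0,x1,y1=405,190,475,285;print("carton/bottle scene diff",np.abs(A2["image"][y0:y1,x0:x1].astype(int)-b["image"][y0:y1,x0:x1]).mean())
cv2.imwrite("pics/cb.png",np.hstack([cv2.resize(q["image"][y0:y1,x0:x1,::-1],None,fx=4,fy=4) for q in(A2,b)]))
E
```

```text
post [0.4901992  0.14201833 0.091     ] q 0.8090837890153724 0.08593617811809598 (array([0.49031162, 0.14152203, 0.08724821]), [np.float64(0.8521571030315226), np.float64(0.8521571030314855)])
ball [0.64844576 0.03399556 0.14974844] [np.float64(0.6636561001767826), np.float64(0.6636561001767685)] travel along +x 0.049740191982261664
ball local x 0.09381605914728527
discs mean diff 2.333699633699634
bottle mean diff 2.2222222222222223
carton/bottle scene diff 10.586466165413533
```

View pics/cb.png

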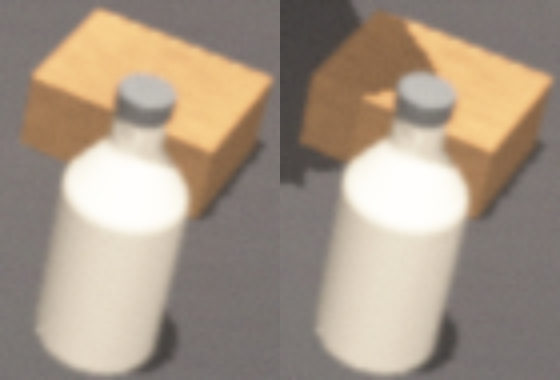

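The ball is 29 mm behind the toggle pivot, so lock ≈ 1.0. Index reads about 0.81, the carton and bottle are unchanged apart from shadow, and the robot is clear. Handing in.

```bash
python3 -c "
from h import *
print(r.hand_in())"
```

```text
the job is handed in; nothing more can be done
None
```

I re-zeroed the depth stop, set the lever to the fourth notch, threw the lock toggle over, and handed the job in at about 28 s. No verdict came back.

**Lever:** I pushed it from about 1.2 rad back to the zero stop and pressed there. The contact force stayed above 10 N for more than 1.5 s and reached 13.5 N in the last hold. I then clicked it forward four notches with shut fingers. Each time the force fell to zero and I paused at least 0.5 s.

**Last checks:**

| Item | Measured | Target |
|---|---|---|
| Lever angle | about 0.81 rad | 0.80 ± 0.05 |
| Lock toggle | ball 29 mm behind its pivot, so about 1.0 rad | above 0.85 |
| Contact force with the robot clear | about 1 N or less (sensor noise) | none |
| Discs, carton, bottle | no visible shift | under 20 mm |

**What disagreed or went less well:**
- **Lock height:** the lock block and ball stand about 34 mm higher than the text says. The ball centre measured about 154 mm above the bench instead of 120 mm, so I worked from the measured height.
- **Lock start:** the toggle seems to have started slightly off its open end, at about 0.15 rad.
- **Press force:** on the zero stop the total force briefly reached about 19 N, because of vertical friction. That is under the 22 N limit, and I eased off.
- **Lock end stop:** I pushed the toggle harder than needed, to about 53 N at the wrist (limit 120 N). That push was on the fingers; the 40 N limit applies to the arm and gripper body, which should not have touched anything.

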